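# Lock a plug into its socket with the cam lock

## Task

Push the loose grey plug along its guide rails until its upright bolt stands inside the open mouth of the steel cam, then swing the cam's handle round its full half turn, clockwise seen from above, so that the hook draws the plug in tight against the socket and holds it. Leave the other things on the bench where they are.

Things in the scene. Friction and masses are not known exactly. Their poses are not given: they have to be found in the camera images.
- dock: Fixed connector dock: dark steel plate 300 x 130 x 8 mm (x -215 to +85, y +-65). Origin on the bench under the cam's vertical axis; +x is the way the plug is pushed, towards the cam; +y left of that; z up. Two rails (x -215 to -72) guide the plug: lips 64 mm apart, 20 mm above the bench, reach over its foot.
- cam_axis (a point): Point on the cam's fixed axis, 43 mm above the bench (top of the cam's steel); axes as the dock's. The cam is a steel disc with a spiral hook, about 45 mm in radius, 10 mm thick, with one upright fin as handle.
- socket (a point): Middle of the face of the springy black rubber seal, x -68 mm in the dock's frame, 29 mm above the bench; axes as the dock's. The seal gives way up to 7 mm (1.5 N per mm). Behind it a black socket block (dock x -55 to +22, y +-32, top 30 mm above the bench) with a 24 mm slot for the plug's tongue.
- plug: Loose grey plug housing, 80 (x) x 60 (y) x 48 mm high, 0.3 to 0.6 kg, on the plate in the rails by a 72 mm wide, 6 mm thick foot, 2 mm side play. Origin centre of underside, 8 mm above the bench; +x points to the cam. Flat rear face at x -40. A tongue 14 mm wide, 51 mm long, at its front carries the bolt.
- bolt (a point): Top of the plug's upright round bolt, 8 mm across, at x +84, z +38 mm in the plug's frame. Starts 46 to 78 mm short of the cam axis. In the mouth at 20 to 32 mm from the axis (the hook misses it beyond 34; the seal resists below 24; stop at 17). Home, drawn in tight: about 18 mm.
- cam (a joint): Cam angle (rad), growing clockwise seen from above, stops at 0 and 3.14; starts at 0 to 0.3. At 0 the mouth (70 degrees wide) faces the plug and the handle points along the dock's +y; it swings through +x to -y. The hook catches the bolt from about 0.6, draws it in until 2.5, then holds it. Stays where left; needs under 0.5 N m.
- handle (a point): Top edge of the cam's handle, 50 mm from the cam axis, 75 mm above the bench. The handle is one upright steel fin 8 mm thick, reaching radially 15 to 75 mm from the axis, 43 to 75 mm above the bench. The point's +y points outward along the fin, z up. Push its flat side, or pinch it from above.
- screwdriver: Bystander: red-handled screwdriver 200 mm long, lying on the bench; origin under its middle.
- tape: Bystander: black roll of tape, 76 mm across, 19 mm high; origin centre of underside.
- tray: Bystander: small open grey parts tray 100 x 80 x 35 mm; origin centre of underside.
Things that resemble listed ones, but are neither listed nor needed, are in the scene too. What is shaped like the plug but red is not meant.

How it is judged:
By the outcome, as a careful person would: the job done as asked, in the order asked, and still so for the second after the job is handed in, with the robot touching nothing.
It also fails if it takes over 51 s, if anything falls off the work surface, if the arm or the gripper's body presses on something with over 40 N, if the wrist force passes 120 N, or if a joint passes its speed limit or range.

## Robot

A 6-joint arm with a two-finger parallel gripper is mounted at the origin on the work surface. World frame = base frame: x ahead of the robot, y to its left, z up, the work surface at z = 0. Lengths are in m, angles in rad, forces in N, time in s.
With the tool pointing down it reaches from about 0.275 to 0.85 m from the base axis. Payload 19 kg.
Tool frame: the origin (TCP) lies at the very end of the fingers, on their centre line; the grasp point (between the pads) lies pinch_z behind it (pinch_z is the distance from the TCP to the grasp point, in m); z points along the fingers, y is the line along which they close (so a half turn about z gives the same grasp; the last joint's range is limited). The gripper opens to 85 mm and grips with 20 to 120 N. Pads are 22 mm wide; open, the fingers measure 114 mm over their backs; the gripper's body (76 mm by 85 mm) begins 54 mm behind the grasp point. The pads swing forward as they close: fully open they stand 13 mm farther back than shut.
Start: joints at [-1.427, 0.15, 1.437, -0, 1.554, -0.134], TCP at [0.158, -0.553, 0.231] pointing down, gripper open.
Joint ranges: [-2.8, 2.8], [-0.68, 2.1], [0.12, 2.68], [-1.39, 4.53], [0.16, 2.79], [-2.81, 2.81]. Speed limits (rad/s): [1.89, 1.89, 2.22, 3.01, 3.01, 3.01].

## Interface

Orientations are given as a rotation vector (axis times angle).
In Python, from cell import * gives the robot as it stands.
- The arm moves only by the shell command python3 -m inch 'ROWS' [FORCE]. ROWS is JSON, a list of rows, each a list of 7 numbers: the shift along the tool's x, y, z in m, then the turn, a rotation vector about the tool's x, y, z in degrees, then the opening, from 0 (shut) to 1 (fully open). A call has 1 to 12 rows; each row is the pose to reach, as a shift and turn from the pose commanded when the call began, along the tool's axes at that moment; what a row does not reach only later rows make up. A row lasts 1/8 s, in which the tool goes at most 62.5 mm and 10.7 degrees, less where a joint would pass 70% of its speed; a pose out of reach is approached as far as the arm can. A call with a gripper value outside its range is refused whole. The fingers move at their own pace and stop on an object; FORCE is the grip in N (left out, the last holds). Time passes only in rows, so rows that repeat a pose let the fingers close. It gives the time, the measured TCP pose, the force, the opening and the grip force at its end, in the units of the state.
- state(): the state, without advancing time (a new reading comes with each control period).
- snapshot(name): name is "scene" or "top" or "wrist"; returns the picture (400x640x3 uint8, red, green, blue); there is no depth.
- calibration(name): a dict with "K" (3x3 intrinsics, pixels), "pose" (4x4, takes a point from camera to world coordinates); the wrist camera has in their place "hand_eye" (4x4, takes a point from camera to tool coordinates, whose origin is the TCP and whose axes are the flange's). Camera axes: x right, y down, z forward; pixel columns grow to the right and rows downward; lengths in m; the calibration is good to about 2 mm. The wrist camera is an equidistant fisheye: a pixel r from the principal point sees the ray r / f radians off the axis. A picture is of the moment at which its call begins: read the wrist's pose just before it. calibration takes no time and is no camera call.
- hand_in(): hands the job in; it is judged then, once.
Trained networks look in the newest picture that a camera, given by its name, has taken for a name from the list of things; names that differ only in an ending like _2 or _b are one class to them, and where a whole thing is asked for, a point or a joint stands for the part that bears it (a point fixed in the world has none). Each returns a list of dicts, best first, with "confidence" (0 to 1); they miss things now and then, are a little off and sometimes report something else, mostly with a low value. They report only what shows in the picture. A call takes as long as a camera call. They do not tell look-alikes from the thing itself.
- silhouettes(label, camera): "mask" (400x640 bool, what is visible of it) and "extent" ([centre column, centre row, width, height] in pixels, round what is visible of it).
- landmark_of(label, camera): "xy" ([column, row] in pixels: a listed point, or the origin of a listed thing).
The state is a dict: "time_s": time; "joint_positions": joint angles; "joint_velocities": joint speeds; "joint_torque": joint torques, N m; "ee_pos": TCP position; "orientation": TCP orientation; "ft_force": force on the tool from outside, world axes, zero at the start; "moment": the same for the moment, N m; "grip_width": finger opening in m; "grip_force": force on a finger pad.
Only numpy, scipy, OpenCV 4.12 (cv2) and the standard library are available. Lean on these libraries where they do the work, as an engineer would, in place of code of your own. Each camera call takes 0.05 s, during which the arm holds its last target. There are 200 camera calls.

## Working session

There is one attempt and no reset: what is moved stays moved. The work goes in short steps, Python scripts to look and compute and a shell command to move; the robot and the scene stay as the last step left them, time stands still between calls to the robot, and variables do not carry over. Pictures are saved under pics/ and viewed, at most 10 in all, crops included, and the job is handed in when it is done.

```bash
ls; mkdir -p pics
python3 - <<'E'
from cell import *
import cv2,numpy as np
for n in("scene","top"):
    im=snapshot(n); cv2.imwrite(f"pics/{n}0.png",im[...,::-1])
    for l in("bolt","handle","cam_axis","socket","plug","dock"):
        print(n,l,[(np.round(d["xy"]).tolist(),round(d["confidence"],2)) for d in landmark_of(l,n)][:3])
    c=calibration(n);print(c["K"].tolist(),np.round(c["pose"],3).tolist())
s=state();print(s["time_s"],s["ee_pos"],s["orientation"],s["ft_force"])
E
```

```text
pics
scene bolt [([298.0, 104.0], 0.58), ([345.0, 181.0], 0.57)]
scene handle [([375.0, 186.0], 0.9), ([327.0, 171.0], 0.22)]
scene cam_axis [([353.0, 201.0], 0.63)]
scene socket [([340.0, 184.0], 0.77), ([355.0, 206.0], 0.6)]
scene plug [([308.0, 133.0], 0.86), ([331.0, 173.0], 0.71), ([358.0, 205.0], 0.48)]
scene dock [([356.0, 204.0], 0.65), ([288.0, 193.0], 0.28)]
[[486.7626902964147, 0.0, 326.2666185749051], [0.0, 486.7626902964147, 199.9392516954333], [0.0, 0.0, 1.0]] [[-0.8, 0.494, -0.341, 1.043], [0.6, 0.653, -0.462, 0.598], [-0.005, -0.574, -0.819, 1.123], [0.0, 0.0, 0.0, 1.0]]
top bolt [([474.0, 262.0], 0.91), ([352.0, 236.0], 0.87)]
top handle [([319.0, 256.0], 0.72)]
top cam_axis [([326.0, 238.0], 0.67)]
top socket [([348.0, 235.0], 0.67), ([316.0, 254.0], 0.16)]
top plug [([436.0, 254.0], 0.81), ([380.0, 238.0], 0.67)]
top dock [([324.0, 236.0], 0.63)]
[[366.5901328918018, 0.0, 319.19624086699014], [0.0, 366.5901328918018, 199.02444059354266], [0.0, 0.0, 1.0]] [[-0.029, -0.995, 0.1, 0.521], [-0.999, 0.033, 0.031, 0.012], [-0.034, -0.099, -0.994, 1.02], [0.0, 0.0, 0.0, 1.0]]
0.7 [ 0.15767193 -0.55291682  0.23126735] [-3.11123299e+00 -4.34971848e-01  4.74489396e-06] [0.14292958 0.28835804 0.38937162]
```

Run:
```python
import cv2,numpy as np
a=cv2.imread("pics/scene0.png");b=cv2.imread("pics/top0.png")
A=cv2.resize(a[90:250,230:430],None,fx=2.0,fy=2.0*1)[:300]
B=cv2.resize(b,None,fx=1.0,fy=1)[170:320,260:530]
A=cv2.resize(a[80:240,240:430],None,fx=2.9,fy=2.9)
cv2.imwrite("pics/top_full.png",b)
B=cv2.resize(b[190:300,260:520],None,fx=3,fy=3)
cv2.imwrite("pics/A.png",A);cv2.imwrite("pics/B.png",B)
```

```text
(no output)
```

View pics/top0.png

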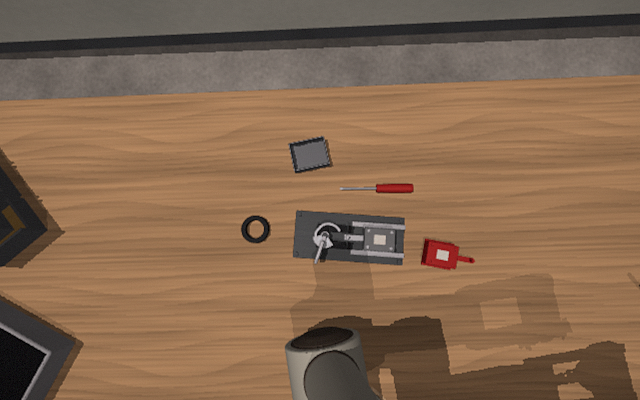

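View pics/B.png

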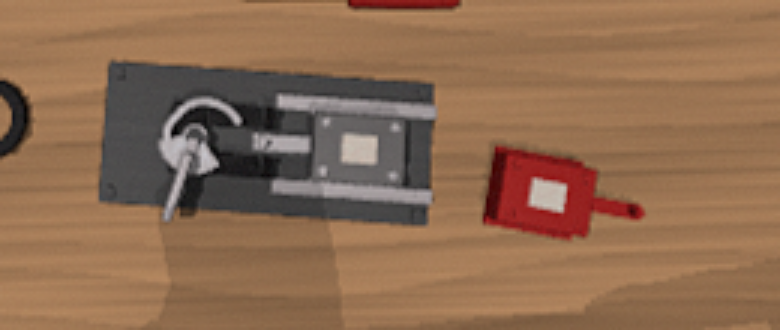

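View pics/A.png

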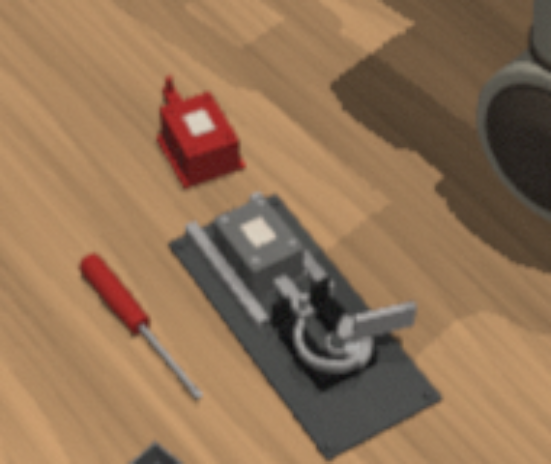

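The grey plug sits in the rails at about top pixel (380,239), with its bolt at (348,237) and the cam at (325,237). The handle points down the picture, towards the robot, at (318,257). The red plug-shaped thing at (440,254) lies loose outside the dock and is red, so it is the decoy. The crop confirms that the grey one in the rails is meant.

```bash
cat > h.py <<'E'
from cell import *
import numpy as np,cv2
from scipy.optimize import least_squares
from scipy.spatial.transform import Rotation as R
def proj(n,P):
    c=calibration(n);T=np.linalg.inv(c["pose"]);p=np.atleast_2d(P)@T[:3,:3].T+T[:3,3]
    q=p@np.array(c["K"]).T;return q[:,:2]/q[:,2:]
def tri(a,b):
    f=lambda P:np.r_[(proj("scene",P)-a).ravel(),(proj("top",P)-b).ravel()]
    r=least_squares(f,[.5,0,.03]);return r.x,np.abs(r.fun).max()
def D2W(d,P): 
    P=np.atleast_2d(P);c,s=np.cos(d[2]),np.sin(d[2])
    return np.c_[d[0]+c*P[:,0]-s*P[:,1],d[1]+s*P[:,0]+c*P[:,1],P[:,2]]
E
python3 - <<'E'
from h import *
B=lambda u:np.array(u)/3+[260,190]
A=lambda u:np.array(u)/2.9+[240,80]
tb=B([(110,62),(433,84),(428,225),(100,202)])   # top corners: (+85,-65),(-215,-65),(-215,65),(85,65)
sa=A([(330,455),(172,245),(275,195),(440,398)])
C=np.array([(85,-65,8),(-215,-65,8),(-215,65,8),(85,65,8)])/1e3
f=lambda d:np.r_[(proj("top",D2W(d,C))-tb).ravel(),(proj("scene",D2W(d,C))-sa).ravel()]
r=least_squares(f,[.42,0,1.6],loss="soft_l1");print("dock",r.x,np.round(f(r.x),1))
for i in range(4):print(tri(sa[i],tb[i]))
for k,a,b in(("handle",(375,186),(319,256)),("bolt",(345,181),(348,237)),("cam",(353,201),(326,238)),("handle tip",A((413,310)),B((167,217)))):
    P,e=tri(a,b);d=r.x;c,s=np.cos(d[2]),np.sin(d[2]);v=P[:2]-d[:2]
    print(k,P.round(4),round(e,1),"dock:",c*v[0]+s*v[1],-s*v[0]+c*v[1])
E
```

```text
dock [0.52099053 0.03086279 1.47382818] [-0.9 -0.5  0.4 -0.7 -0.1  0.3 -1.   0.2 -0.5  0.7 -1.5 -1.5  0.3 -1.6
  1.4 -1.1]
(array([0.59187765, 0.1074719 , 0.00753381]), np.float64(0.33085249184529175))
(array([ 5.62295019e-01, -1.88785039e-01,  1.99699527e-04]), np.float64(0.573488461436682))
(array([ 0.43529508, -0.17869018, -0.00119699]), np.float64(0.10034448617199132))
(array([4.65091349e-01, 1.19179875e-01, 5.12857494e-05]), np.float64(0.31877472240938687))
handle [0.4703 0.0458 0.0694] 0.3 dock: 0.01000335907562869 0.051858648167126285
bolt [ 0.5153 -0.03    0.0479] 0.4 dock: -0.061141791856822184 -0.0002166689169489193
cam [0.5192 0.0239 0.0152] 2.2 dock: -0.007109585771702838 0.001076693231395615
handle tip [0.4533 0.0559 0.0622] 0.1 dock: 0.01831535652738047 0.06981662826211243
```

```bash
python3 -m inch '[[0.06,-0.036,0,0,0,3,0],[0.12,-0.072,0.01,0,0,6,0],[0.17,-0.10,0.02,0,0,9,0],[0.22,-0.13,0.03,0,0,12,0],[0.27,-0.16,0.04,0,0,15,0],[0.32,-0.19,0.04,0,0,18,0],[0.37,-0.22,0.04,0,0,21.4,0],[0.41,-0.245,0.04,0,0,21.4,0],[0.429,-0.257,0.04,0,0,21.4,0],[0.429,-0.257,0.04,0,0,21.4,0],[0.429,-0.257,0.04,0,0,21.4,0]]' 40
python3 - <<'E'
from h import *
c=calibration("wrist");print({k:np.round(v,4).tolist() for k,v in c.items()})
s=state();print(s)
im=snapshot("wrist");cv2.imwrite("pics/w1.png",im[...,::-1])
im=snapshot("top");cv2.imwrite("pics/t1.png",im[...,::-1])
E
```

```text
time_s: 2.08
ee_pos: [0.4994, -0.1886, 0.1913]
orientation: [3.138, -0.15, -0.0]
ft_force: [0.2, 0.3, 0.1]
grip_width: -0.0004
grip_force: 0.0
{'K': [[309.7069, 0.0, 322.8573], [0.0, 309.7069, 199.193], [0.0, 0.0, 1.0]], 'hand_eye': [[0.0002, -0.9479, -0.3185, 0.0805], [1.0, 0.0002, -0.0, 0.0005], [0.0001, -0.3185, 0.9479, -0.143], [0.0, 0.0, 0.0, 1.0]]}
{'time_s': 2.075, 'joint_positions': array([-5.05311781e-01,  8.18681907e-02,  1.59468981e+00, -1.60099463e-04,
        1.46520160e+00,  1.16129376e+00]), 'joint_velocities': array([-0.01217626, -0.00408811,  0.00269381, -0.00049673, -0.00010963,
        0.00055237]), 'joint_torque': array([ 1.63258597e+00, -6.34251881e+01, -5.62672412e+01,  8.55702278e-02,
       -8.16136744e-03,  5.22459531e-02]), 'ee_pos': array([ 0.49937811, -0.18855542,  0.19126633]), 'orientation': array([ 3.13792082e+00, -1.50409402e-01, -3.45724665e-04]), 'ft_force': array([0.23825887, 0.27266764, 0.10421613]), 'moment': array([-0.03370759, -0.0400893 , -0.05068934]), 'grip_force': 0.0, 'grip_width': -0.0004010482643750036}
```

View pics/w1.png

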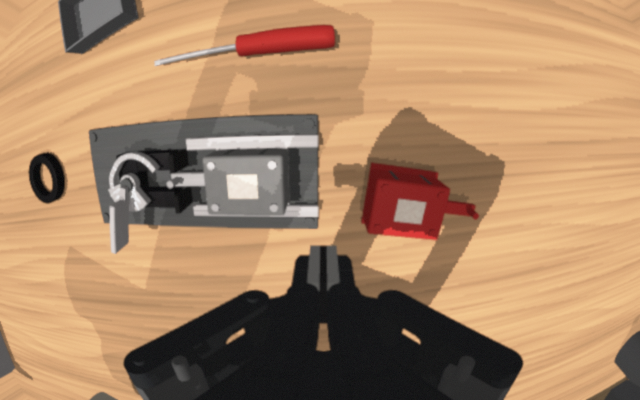

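The wrist view shows the grey plug at about (245,183), its bolt at (172,181), the handle tip at (117,250) and the red decoy at (405,200). The fingers are shut and standing clear of everything.

```bash
cat >> h.py <<'E'
def wproj(P,s):
    c=calibration("wrist");T=np.eye(4);T[:3,:3]=R.from_rotvec(s["orientation"]).as_matrix();T[:3,3]=s["ee_pos"]
    M=np.linalg.inv(T@c["hand_eye"]);p=np.atleast_2d(P)@M[:3,:3].T+M[:3,3]
    rho=np.hypot(p[:,0],p[:,1]);th=np.arctan2(rho,p[:,2]);K=np.array(c["K"])
    return np.c_[K[0,2]+K[0,0]*th*p[:,0]/rho,K[1,2]+K[1,1]*th*p[:,1]/rho]
E
python3 - <<'E'
from h import *
s=state();im=cv2.imread("pics/w1.png")
lm={l:[(d["xy"],d["confidence"]) for d in landmark_of(l,"wrist")][:2] for l in("bolt","handle","cam_axis","plug","socket")}
print(lm)
C=np.array([(85,-65,8),(-215,-65,8),(-215,65,8),(85,65,8)])/1e3
w=np.array([(92,130),(319,115),(318,228),(105,223)])
f=lambda d:(wproj(D2W(d,C),s)-w).ravel()
r=least_squares(f,[.52,.03,1.474],loss="soft_l1");print("dock",r.x,f(r.x).round(1))
d=r.x
for z,u,n in((.046,lm["bolt"][0][0],"bolt"),(.046,(172,180),"bolt eye"),(.075,(117,248),"tip"),(.075,lm["handle"][0][0],"handle"),(.043,lm["cam_axis"][0][0],"cam"),(.056,(291,153),"rearL"),(.056,(284,214),"rearR"),(.056,(203,156),"frontL")):
    for D in (d,[.521,.0309,1.474]):
        q=least_squares(lambda p:(wproj(D2W(D,[p[0],p[1],z]),s)-u).ravel(),[0.,0.]).x;print(n,q.round(4))
E
```

```text
{'bolt': [([169.8, 187.3], 0.82), ([474.6, 216.6], 0.77)], 'handle': [([114.3, 234.3], 0.68)], 'cam_axis': [([128.5, 184.3], 0.72)], 'plug': [([400.2, 197.1], 0.97), ([255.0, 173.2], 0.96)], 'socket': [([182.8, 181.1], 0.92)]}
dock [0.52044865 0.02872629 1.46946034] [-3.6 -0.1  0.2 -0.7  1.   1.4 -1.   0.2]
bolt [-0.0574  0.003 ]
bolt [-0.0596  0.0036]
bolt eye [-0.0613 -0.0049]
bolt eye [-0.0635 -0.0043]
tip [0.0119 0.0647]
tip [0.0099 0.065 ]
handle [0.0106 0.0477]
handle [0.0086 0.048 ]
cam [-0.     -0.0002]
cam [-0.0022  0.0002]
rearL [-0.1899 -0.0322]
rearL [-0.1922 -0.031 ]
rearR [-0.1816  0.0275]
rearR [-0.1836  0.0286]
frontL [-0.1041 -0.031 ]
frontL [-0.1065 -0.0302]
```

```bash
python3 -m inch '[[0,0,0.05,0,0,0,0],[0,0,0.10,0,0,0,0],[0,0,0.14,0,0,0,0],[0,0,0.156,0,0,0,0],[0,0,0.156,0,0,0,0],[0,-0.008,0.156,0,0,0,0],[0,-0.014,0.156,0,0,0,0],[0,-0.02,0.156,0,0,0,0],[0,-0.025,0.156,0,0,0,0],[0,-0.03,0.156,0,0,0,0],[0,-0.035,0.156,0,0,0,0],[0,-0.035,0.156,0,0,0,0]]'
python3 - <<'E'
from h import *
s=state();print(s["time_s"],s["ee_pos"],s["ft_force"])
for n in("top","scene"):
    im=snapshot(n);cv2.imwrite(f"pics/{n}2.png",im[...,::-1])
    print(n,[(d["xy"],round(d["confidence"],2)) for d in landmark_of("bolt",n)])
im=cv2.imread("pics/top2.png")[190:300,280:430];im2=cv2.imread("pics/scene2.png")[100:240,290:400]
cv2.imwrite("pics/c2.png",np.hstack([cv2.resize(im,(440,330)),cv2.resize(im2,(330,420))[45:375]]))
E
```

```text
time_s: 3.92
ee_pos: [0.5033, -0.1531, 0.0355]
orientation: [3.138, -0.15, 0.001]
ft_force: [0.9, -0.2, 0.2]
grip_width: -0.0
grip_force: 0.2
3.925 [ 0.50326684 -0.1530744   0.0355203 ] [ 0.86362894 -0.23559436  0.20698125]
top [([347.4, 236.1], 0.96)]
scene [([295.9, 102.1], 0.91)]
```

View pics/c2.png

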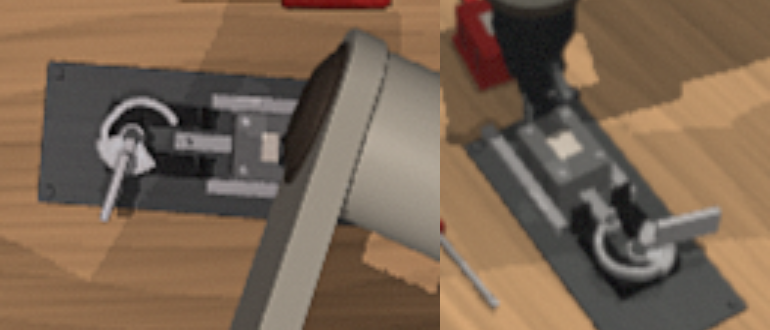

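The plug is still in its rails and has moved only a little: its bolt is at crop (190,142), about top pixel (345,238). The cam is at crop (131,142). I'll measure the bolt distance with the wrist camera while pushing on.

```bash
python3 -m inch '[[0,-0.005,0,0,0,0,0],[0,-0.01,0,0,0,0,0],[0,-0.015,0,0,0,0,0],[0,-0.015,0,0,0,0,0]]'
python3 - <<'E'
from h import *
s=state();im=snapshot("wrist")[...,::-1].copy();cv2.imwrite("pics/w3.png",im)
D=[.5207,.0297,1.472];print(s["ee_pos"],s["ft_force"])
for l,z in(("bolt",.046),("cam_axis",.043),("handle",.075)):
    for d in landmark_of(l,"wrist"):
        q=least_squares(lambda p:(wproj(D2W(D,[p[0],p[1],z]),s)-d["xy"]).ravel(),[0.,0.]).x;print(l,d["xy"],round(d["confidence"],2),q.round(4))
# overlay: points on the tongue centreline from cam axis, every 10 mm at z=.046
for u in wproj(D2W(D,[[-.01*k,0,.046] for k in range(0,8)]),s):print(u.round(0),end=' ')
im3=snapshot("top")[...,::-1];print([(d["xy"],round(d["confidence"],2)) for d in landmark_of("bolt","top")])
print(proj("top",D2W(D,[[-.01*k,0,.046] for k in range(0,8)])).round(1).tolist())
cv2.imwrite("pics/c3.png",np.vstack([im,np.zeros((0,640,3),np.uint8)]))
E
```

```text
time_s: 4.62
ee_pos: [0.5046, -0.1378, 0.0353]
orientation: [-3.138, 0.149, 0.0]
ft_force: [-0.5, -0.3, -0.6]
grip_width: -0.0003
grip_force: 0.0
[ 0.50456841 -0.13775647  0.03532361] [-0.49928845 -0.25982284 -0.58836141]
bolt [601.2, 287.7] 0.84 [-0.3819  0.0341]
bolt [93.7, 256.7] 0.73 [-0.0282  0.0013]
cam_axis [70.2, 249.2] 0.94 [-0.0031 -0.0003]
handle [54.4, 333.7] 0.64 [0.0132 0.0508]
[ 65. 251.] [ 74. 252.] [ 84. 254.] [ 95. 255.] [107. 256.] [119. 258.] [132. 259.] [146. 261.] [([339.0, 235.3], 0.85), ([471.5, 261.7], 0.55)]
[[325.0, 235.9], [328.8, 236.2], [332.6, 236.4], [336.4, 236.7], [340.1, 237.0], [343.9, 237.2], [347.7, 237.5], [351.5, 237.8]]
```

View pics/c3.png

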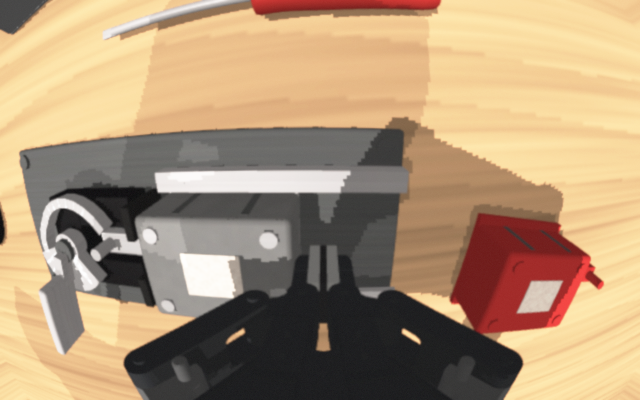

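The wrist view shows the bolt at (98,254), about 33 mm from the cam axis, the handle at (62,315) and the decoy at (525,275). I'll push another 8 mm or so and watch the force for seal contact.

```bash
python3 -m inch '[[0,-0.004,0,0,0,0,0],[0,-0.008,0,0,0,0,0],[0,-0.008,0,0,0,0,0],[0,-0.008,0,0,0,0,0]]'
python3 - <<'E'
from h import *
s=state();im=snapshot("wrist")[...,::-1].copy();cv2.imwrite("pics/w4.png",im)
D=[.5207,.0297,1.472];print(s["ee_pos"],s["ft_force"])
for l,z in(("bolt",.046),("cam_axis",.043),("handle",.075)):
    for d in landmark_of(l,"wrist"):
        q=least_squares(lambda p:(wproj(D2W(D,[p[0],p[1],z]),s)-d["xy"]).ravel(),[0.,0.]).x;print(l,d["xy"],round(d["confidence"],2),q.round(4))
for u in wproj(D2W(D,[[-.01*k,0,.046] for k in range(0,8)]),s):print(u.round(0),end=' ')
cv2.imwrite("pics/c4.png",cv2.resize(im[180:380,:200],(600,600)))
E
```

```text
time_s: 5.42
ee_pos: [0.5053, -0.1302, 0.0353]
orientation: [-3.138, 0.15, 0.0]
ft_force: [0.8, -0.8, 0.5]
grip_width: 0.0002
grip_force: 0.0
[ 0.50528432 -0.13018644  0.03529271] [ 0.76970474 -0.81053208  0.51740382]
bolt [605.8, 283.3] 0.97 [-0.3787  0.0309]
bolt [97.9, 255.5] 0.68 [-0.0249 -0.    ]
cam_axis [75.6, 250.1] 0.72 [-0.0012 -0.0001]
handle [61.9, 336.8] 0.63 [0.0127 0.0512]
[ 72. 252.] [ 82. 254.] [ 92. 255.] [104. 256.] [116. 258.] [129. 259.] [142. 260.] [157. 262.]
```

View pics/c4.png

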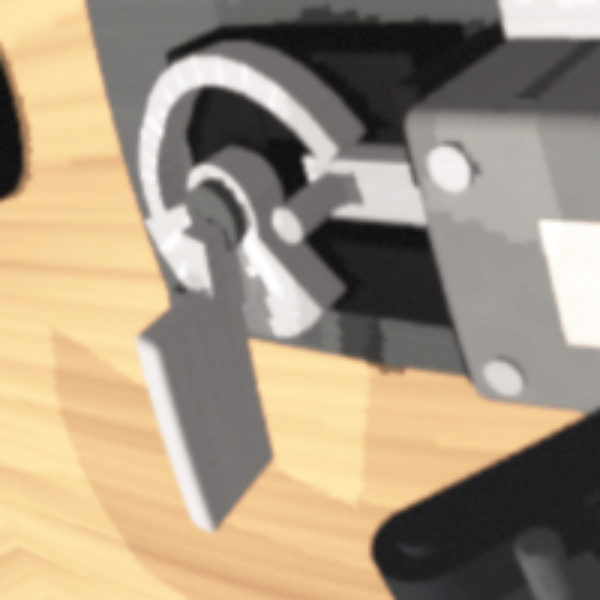

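The bolt stands in the cam's mouth at crop (288,222), about 24 mm from the axis, with no seal force. The handle fin is at crop (210,420). Next I'll retreat, lift, and come down on the trailing side of the fin.

```bash
python3 -m inch '[[0,0.012,0,0,0,0,0],[0,0.012,-0.05,0,0,0,0],[0,0.005,-0.09,0,0,0,0],[-0.015,-0.045,-0.09,0,0,0,0],[-0.035,-0.095,-0.09,0,0,0,0],[-0.0505,-0.1366,-0.085,0,0,0,0],[-0.0505,-0.1366,-0.06,0,0,0,0],[-0.0505,-0.1366,-0.03,0,0,0,0],[-0.0505,-0.1366,-0.017,0,0,0,0],[-0.0505,-0.1366,-0.017,0,0,0,0]]'
python3 - <<'E'
from h import *
D=[.5207,.0297,1.472];s=state();v=s["ee_pos"][:2]-D[:2];c,q=np.cos(D[2]),np.sin(D[2]);print(s["time_s"],"dock",c*v[0]+q*v[1],-q*v[0]+c*v[1],s["ft_force"])
# arc waypoints of TCP in tool axes relative to start (-24,50): angle a about axis, radius r
for a in range(-26,175,10):
    t=np.radians(a);x,y=.048*np.sin(t),.048*np.cos(t);print(a,[round(-(y-.05),4),round(-(x+.024),4)])
E
```

```text
time_s: 6.88
ee_pos: [0.4679, 0.01, 0.052]
orientation: [-3.138, 0.151, 0.002]
ft_force: [-0.6, -0.3, 0.3]
grip_width: -0.0001
grip_force: 0.0
6.875 dock -0.024792582692513894 0.05059081565124812 [-0.57135097 -0.2894865   0.34842622]
-26 [np.float64(0.0069), np.float64(-0.003)]
-16 [np.float64(0.0039), np.float64(-0.0108)]
-6 [np.float64(0.0023), np.float64(-0.019)]
4 [np.float64(0.0021), np.float64(-0.0273)]
14 [np.float64(0.0034), np.float64(-0.0356)]
24 [np.float64(0.0061), np.float64(-0.0435)]
34 [np.float64(0.0102), np.float64(-0.0508)]
44 [np.float64(0.0155), np.float64(-0.0573)]
54 [np.float64(0.0218), np.float64(-0.0628)]
64 [np.float64(0.029), np.float64(-0.0671)]
74 [np.float64(0.0368), np.float64(-0.0701)]
84 [np.float64(0.045), np.float64(-0.0717)]
94 [np.float64(0.0533), np.float64(-0.0719)]
104 [np.float64(0.0616), np.float64(-0.0706)]
114 [np.float64(0.0695), np.float64(-0.0679)]
124 [np.float64(0.0768), np.float64(-0.0638)]
134 [np.float64(0.0833), np.float64(-0.0585)]
144 [np.float64(0.0888), np.float64(-0.0522)]
154 [np.float64(0.0931), np.float64(-0.045)]
164 [np.float64(0.0961), np.float64(-0.0372)]
174 [np.float64(0.0977), np.float64(-0.029)]
```

```bash
python3 -m inch '[[0.007,-0.003,0,0,0,0,0],[0.004,-0.011,0,0,0,0,0],[0.002,-0.019,0,0,0,0,0],[0.002,-0.027,0,0,0,0,0],[0.0035,-0.0355,0,0,0,0,0],[0.006,-0.0435,0,0,0,0,0],[0.010,-0.051,0,0,0,0,0],[0.0155,-0.057,0,0,0,0,0],[0.022,-0.063,0,0,0,0,0],[0.029,-0.067,0,0,0,0,0],[0.029,-0.067,0,0,0,0,0]]'
python3 - <<'E'
from h import *
D=[.5207,.0297,1.472];s=state();im=snapshot("wrist")[...,::-1].copy()
for l,z in(("bolt",.046),("cam_axis",.043),("handle",.075)):
    for d in landmark_of(l,"wrist"):
        q=least_squares(lambda p:(wproj(D2W(D,[p[0],p[1],z]),s)-d["xy"]).ravel(),[0.,0.]).x;print(l,d["xy"],round(d["confidence"],2),q.round(4))
cv2.imwrite("pics/w5.png",im)
E
```

```text
time_s: 8.25
ee_pos: [0.5039, 0.0746, 0.0523]
orientation: [-3.138, 0.15, -0.0]
ft_force: [0.2, 0.1, -0.2]
grip_width: -0.0
grip_force: 0.0
bolt [445.4, 216.2] 0.97 [-0.0245  0.0004]
cam_axis [404.1, 216.7] 0.94 [-0.0014  0.0016]
handle [307.1, 252.1] 0.59 [0.0495 0.0056]
```

View pics/w5.png

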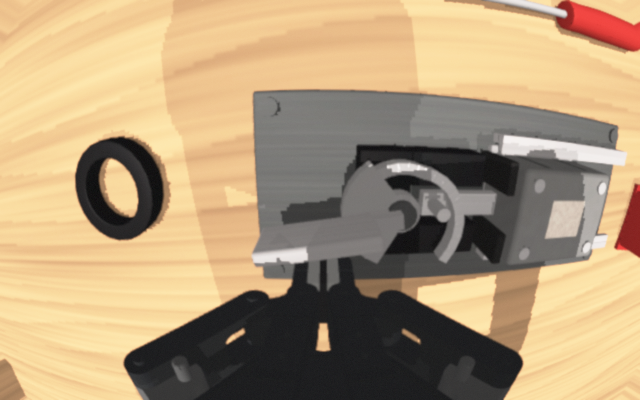

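The fin is now at about 84°, at (325,238), and the hook is closing round the bolt at (443,214). I'll carry on along the arc.

```bash
python3 -m inch '[[0.008,-0.003,0,0,0,0,0],[0.016,-0.0045,0,0,0,0,0],[0.0245,-0.005,0,0,0,0,0],[0.0325,-0.0035,0,0,0,0,0],[0.0405,-0.001,0,0,0,0,0],[0.048,0.003,0,0,0,0,0],[0.0545,0.0085,0,0,0,0,0],[0.060,0.015,0,0,0,0,0],[0.064,0.022,0,0,0,0,0],[0.064,0.022,0,0,0,0,0]]'
python3 - <<'E'
from h import *
D=[.5207,.0297,1.472];s=state();im=snapshot("wrist")[...,::-1].copy()
v=s["ee_pos"][:2]-D[:2];c,q=np.cos(D[2]),np.sin(D[2]);print("dock",c*v[0]+q*v[1],-q*v[0]+c*v[1],s["ft_force"])
for l,z in(("bolt",.046),("cam_axis",.043),("handle",.075)):
    for d in landmark_of(l,"wrist"):
        q=least_squares(lambda p:(wproj(D2W(D,[p[0],p[1],z]),s)-d["xy"]).ravel(),[0.,0.]).x;print(l,d["xy"],round(d["confidence"],2),q.round(4))
cv2.imwrite("pics/w6.png",im)
E
```

```text
time_s: 9.7
ee_pos: [0.5655, 0.0463, 0.0521]
orientation: [-3.137, 0.151, 0.0]
ft_force: [-0.9, 1.5, -0.7]
grip_width: 0.0
grip_force: 0.5
dock 0.020922788883269816 -0.04292496449301293 [-0.89562643  1.50150933 -0.73169677]
bolt [117.6, 257.0] 0.47 [ 0.1552 -0.0328]
handle [360.7, 269.7] 0.68 [ 0.0033 -0.0494]
```

```bash
python3 -m inch '[[0.001,0.002,0,0,0,0,0],[0.002,0.004,0,0,0,0,0],[0.002,0.006,0,0,0,0,0],[0.002,0.006,0,0,0,0,0]]'
```

```text
time_s: 10.4
ee_pos: [0.5658, 0.0434, 0.0523]
orientation: [-3.132, 0.149, 0.002]
ft_force: [-4.1, 31.3, 3.9]
grip_width: 0.0001
grip_force: 15.6
```

The fin is against its end stop (31 N). I'll back off, lift and check.

```bash
python3 -m inch '[[0,-0.006,0,0,0,0,0],[0,-0.016,0,0,0,0,0],[0,-0.016,-0.05,0,0,0,0],[0,-0.016,-0.10,0,0,0,0],[-0.06,-0.016,-0.13,0,0,0,0],[-0.11,-0.016,-0.13,0,0,0,0],[-0.11,-0.016,-0.13,0,0,0,0]]'
python3 - <<'E'
from h import *
D=[.5207,.0297,1.472];s=state();im=snapshot("wrist")[...,::-1].copy()
for l,z in(("bolt",.046),("cam_axis",.043),("handle",.075)):
    for d in landmark_of(l,"wrist"):
        q=least_squares(lambda p:(wproj(D2W(D,[p[0],p[1],z]),s)-d["xy"]).ravel(),[0.,0.]).x;print(l,d["xy"],round(d["confidence"],2),q.round(4))
cv2.imwrite("pics/w7.png",im)
E
```

```text
time_s: 11.28
ee_pos: [0.4563, 0.0671, 0.1834]
orientation: [3.138, -0.149, 0.003]
ft_force: [0.4, -0.1, 1.5]
grip_width: -0.0001
grip_force: 0.0
bolt [379.3, 118.7] 0.65 [-0.0206  0.0041]
bolt [624.2, 167.8] 0.56 [-0.385  0.034]
cam_axis [358.1, 113.0] 0.74 [-0.0014 -0.0004]
handle [361.8, 51.2] 0.97 [-0.0001 -0.0527]
```

View pics/w7.png

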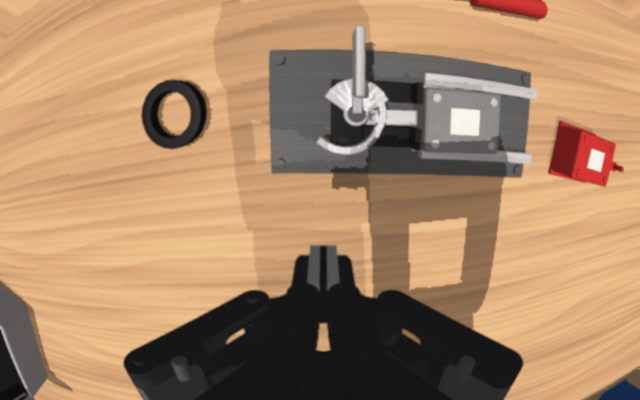

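The handle has swung the full half turn, from the axis at (358,113) to its tip at (360,30). The hook wraps the bolt at about (377,117), roughly 18 to 19 mm from the axis, and the other things have not moved. I'm handing in.

```bash
python3 -c "
from cell import *
print(hand_in())"
```

```text
the job is handed in; nothing more can be done
None
```

The job is handed in: the plug is pushed home, the cam is turned its full half turn to the stop with the hook holding the bolt about 18–19 mm from the axis, and nothing else on the bench was moved.

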